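# Feel out the softest transfer pad and lay it ready for the bauble job

## Robot

A 7-joint arm with a two-finger parallel gripper is mounted at the origin on the work surface. World frame = base frame: x ahead of the robot, y to its left, z up, the work surface at z = 0. Lengths are in m, angles in rad, forces in N, time in s.
With the tool pointing down it reaches from about 0.425 to 0.875 m from the base axis. Payload 4.7 kg.
Tool frame: the origin (TCP) lies midway between the tips of the shut fingers; the grasp point (between the pads) lies 19 mm behind it (manip.hold_point_z is the distance from the TCP to the grasp point, in m); z points along the fingers, y is the line along which they close (so a half turn about z gives the same grasp; the last joint's range is limited). The gripper opens to 85 mm and grips with 20 to 120 N. Pads are 22 mm wide; open, the fingers measure 114 mm over their backs; the gripper's body (76 mm by 85 mm) begins 54 mm behind the grasp point. The pads swing forward as they close: fully open they stand 13 mm farther back than shut.
Start: joints at [-1.314, 0.321, -0.07, 1.45, 0.023, 1.371, -0.057], TCP at [0.156, 0.631, 0.231] pointing down, gripper open.
Joint ranges: [-2.86, 2.86], [-0.3, 2.09], [-1.38, 1.24], [0.06, 2.45], [-1.56, 4.7], [0.09, 2.05], [-2.69, 2.69]. Speed limits (rad/s): [2.57, 2.57, 3.14, 3.14, 3.14, 3.14, 3.14].

## Interface

Orientations are given as a rotation vector (axis times angle).
In Python, from cell import manip gives the robot as it stands.
- The arm moves only by the shell command python3 -m inch 'ROWS'. ROWS is JSON, a list of rows, each a list of 5 numbers: the shift along the tool's x, y, z in mm, then the turn about the tool's z in degrees, then the closure, from -1 (fully open) to 1 (shut), so that 0 is half open. A call has 1 to 8 rows; each row is the pose to reach, as a shift and turn from the pose commanded when the call began, along the tool's axes at that moment; what a row does not reach only later rows make up. A row lasts 1/12 s, in which the tool goes at most 41.7 mm and 7.16 degrees, less where a joint would pass 70% of its speed; a pose out of reach is approached as far as the arm can. A call with a gripper value outside its range is refused whole. The fingers move at their own pace and stop on an object; the grip force is fixed at half the most. Time passes only in rows, so rows that repeat a pose let the fingers close. It gives the time, the measured TCP pose, the force, the opening and the grip force at its end, in the units of the state.
- manip.state(): the state, without advancing time (a new reading comes with each control period).
- manip.camera(name): name is "scene" or "top"; returns the picture (400x640x3 uint8, red, green, blue); there is no depth.
- manip.get_calibration(name): a dict with "fov_y" (degrees; the focal length in pixels is half the picture's height over the tangent of half this angle, whatever the lens; pixels are square), "cx", "cy" (the principal point, pixels), "rvec" (rotation vector, rad) and "tvec" (3), from world to camera coordinates, as OpenCV has them. Camera axes: x right, y down, z forward; pixel columns grow to the right and rows downward; lengths in m; the calibration is good to about 2 mm. A picture is of the moment at which its call begins. get_calibration takes no time and is no camera call.
- manip.sign_off(): hands the job in; it is judged then, once.
Trained networks look in the newest picture that a camera, given by its name, has taken for a name from the list of things; names that differ only in an ending like _2 or _b are one class to them, and where a whole thing is asked for, a point or a joint stands for the part that bears it (a point fixed in the world has none). Each returns a list of dicts, best first, with "confidence" (0 to 1); they miss things now and then, are a little off and sometimes report something else, mostly with a low value. They report only what shows in the picture. A call takes as long as a camera call. They do not tell look-alikes from the thing itself.
- manip.spot_in(camera, target): "centre" ([column, row] in pixels, amid what is visible of it).
- manip.spot_point(camera, target): "centre" ([column, row] in pixels: a listed point, or the origin of a listed thing).
The state is a dict: "t": time; "joints": joint angles; "dq": joint speeds; "joint_efforts": joint torques, N m; "tcp_pos": TCP position; "tool_rot": TCP orientation; "ft_force": force on the tool from outside, world axes, zero at the start; "ft_torque": the same for the moment, N m; "grip_width": opening from 0.0 (shut) to 1.0 (fully open); "grip_force": force on a finger pad.
Only numpy, scipy, OpenCV 4.12 (cv2) and the standard library are available. Lean on these libraries where they do the work, as an engineer would, in place of code of your own. Each camera call takes 0.05 s, during which the arm holds its last target. There are 200 camera calls.

## Task

Three silicone printing pads stand in a row on the dark wooden board; they look alike, but one is clearly softer, and that one is needed for a round bauble. Working along the row from the robot's left to its right, press each dome straight down from above with the fingertips until it gives about 6 mm, hold it there a moment to feel how hard it pushes back, and never squash one by 10 mm or more. Then seat the softest pad fully home, dome up, in the empty square pocket of the changeover tray, press it there by the same 6 mm once more to make sure it is the soft one, and let go, leaving the other two pads standing where they are and everything else undisturbed.

Things in the scene. Friction and masses are not known exactly. Their poses are not given: they have to be found in the camera images.
- block_a: One of three look-alike printing pads (about 150 g): square light-wood block 46 x 46 x 24 mm, edges along x and y, with a round pale silicone dome 43 mm across. The crown is 49 to 58 mm above the block's underside: worn by unknown amounts, not measured. Origin: centre of the block's underside, z up. Starts on the pad board; the letter does not tell its place, and softness must be felt.
- press_a (a joint): How far the dome of pad block_a is pressed down from its free height, m; 0 untouched. It springs straight down and back; travel 14 mm. Of the three pads the softest needs about 4.5 N at 6 mm (0.7 N/mm), the others about 11.5 and 16 N (1.7 and 2.3 N/mm), after 0.3 to 2 N before they start to give.
- block_b: One of three look-alike printing pads (about 150 g): square light-wood block 46 x 46 x 24 mm, edges along x and y, with a round pale silicone dome 43 mm across. The crown is 49 to 58 mm above the block's underside: worn by unknown amounts, not measured. Origin: centre of the block's underside, z up. Starts on the pad board; the letter does not tell its place, and softness must be felt.
- press_b (a joint): How far the dome of pad block_b is pressed down from its free height, m; 0 untouched. It springs straight down and back; travel 14 mm. Of the three pads the softest needs about 4.5 N at 6 mm (0.7 N/mm), the others about 11.5 and 16 N (1.7 and 2.3 N/mm), after 0.3 to 2 N before they start to give.
- block_c: One of three look-alike printing pads (about 150 g): square light-wood block 46 x 46 x 24 mm, edges along x and y, with a round pale silicone dome 43 mm across. The crown is 49 to 58 mm above the block's underside: worn by unknown amounts, not measured. Origin: centre of the block's underside, z up. Starts on the pad board; the letter does not tell its place, and softness must be felt.
- press_c (a joint): How far the dome of pad block_c is pressed down from its free height, m; 0 untouched. It springs straight down and back; travel 14 mm. Of the three pads the softest needs about 4.5 N at 6 mm (0.7 N/mm), the others about 11.5 and 16 N (1.7 and 2.3 N/mm), after 0.3 to 2 N before they start to give.
- pad_board: Fixed dark wooden board 240 (x) x 360 (y) x 12 mm; origin: centre of its underside, z up. The pads stand on it in a row along its y, at x = -60 mm (robot side): left spot y = +115 mm, middle 0, right -115 mm, each within 6 mm, turned up to 0.4 rad. A tape roll and an ink tin stand on its +x half, about 115 mm behind the row.
- job_tray: Wooden changeover tray 240 (x) x 200 (y) x 10 mm, fixed, rims 16 mm high along both y edges; origin: centre of its underside, x and y along its edges. It carries an etched steel plate and a bauble lying in a black print cup (81 mm high) on its +x half, and the empty square pocket on its -x half.
- pocket (a point): Centre of the floor of the changeover tray's empty square pocket, 10 mm above the table, axes along the pocket's walls and z up. Pocket 54 x 54 mm inside, walls 8 mm thick and 8 mm high, open above; a pad's block stands in it square to the walls, any quarter turn, with 4 mm to spare each side.
- tape_roll: Roll of brown cleaning tape, 90 mm across, 48 mm high, on the pad board; bystander. Origin: centre of underside.
- ink_tin: Aluminium ink tin, 62 mm across, 48 mm high, on the pad board; bystander. Origin: centre of underside.
- water_jar: Open glass jar, 80 mm across, 95 mm high, at the back; bystander. Origin: centre of underside.
- varnish_jar: Amber jar with white lid, 60 mm across, 75 mm high, at the back; bystander. Origin: centre of underside.
- flat_brush: Flat brush 200 mm long lying at the left side; bystander.
- phone: Black phone 150 x 73 x 9 mm lying at the right side; bystander.
Not all that is in view belongs to the job. What is shaped like the block_a but blue is not meant.

How it is judged:
By the outcome, as a careful person would: the job done as asked, in the order asked, and still so for the second after the job is handed in, with the robot touching nothing.
It also fails if it takes over 64 s, if anything falls off the work surface, if the arm or the gripper's body presses on something with over 40 N, if the wrist force passes 120 N, or if a joint passes its speed limit or range.

## Working session

There is one attempt and no reset: what is moved stays moved. The work goes in short steps, Python scripts to look and compute and a shell command to move; the robot and the scene stay as the last step left them, time stands still between calls to the robot, and variables do not carry over. Pictures are saved under pics/ and viewed, at most 10 in all, crops included, and the job is handed in when it is done.

```bash
ls; mkdir -p pics
python3 - <<'E'
from cell import manip
import cv2
for c in("scene","top"):
    im=manip.camera(c); cv2.imwrite(f"pics/{c}0.png",im[:,:,::-1])
    k=manip.get_calibration(c); print(c,k)
    for t in("block_a","pocket","pad_board","job_tray","tape_roll","ink_tin"):
        print(t,[(d["confidence"],[round(v) for v in d["centre"]]) for d in manip.spot_point(c,t)][:5])
s=manip.state(); print(s)
print(manip.hold_point_z)
E
```

```text
pics
scene {'fov_y': 43.50357936824175, 'cx': 324.68257994596974, 'cy': 193.15862421127665, 'rvec': array([ 0.99947787,  2.31828648, -1.19962971]), 'tvec': array([ 0.38601806, -0.17859299,  2.16467505])}
block_a [(0.77, [374, 193]), (0.75, [299, 180]), (0.65, [317, 191]), (0.6, [354, 182]), (0.51, [335, 173])]
pocket [(0.72, [376, 222])]
pad_board []
job_tray [(0.66, [365, 233]), (0.58, [268, 185])]
tape_roll [(0.75, [268, 189]), (0.63, [284, 200])]
ink_tin [(0.58, [284, 199])]
top {'fov_y': 56.852695844226396, 'cx': 321.71306729723835, 'cy': 200.0113255698231, 'rvec': array([ 2.16257203, -2.1734841 ,  0.06444349]), 'tvec': array([0.01043558, 0.53339638, 1.03058018])}
block_a [(0.87, [388, 213]), (0.7, [427, 272]), (0.69, [348, 209]), (0.64, [336, 267]), (0.56, [375, 263])]
pocket [(0.85, [260, 211]), (0.57, [260, 190])]
pad_board [(0.83, [391, 190])]
job_tray [(0.65, [261, 190]), (0.47, [159, 232]), (0.28, [350, 208])]
tape_roll [(0.59, [414, 171])]
ink_tin [(0.84, [366, 165])]
{'t': 0.7, 'joints': array([-1.31388316,  0.32096638, -0.0701175 ,  1.45050219,  0.02257433,
        1.37084114, -0.05691578]), 'dq': array([ 2.50386771e-05,  8.14279351e-04,  1.39363386e-03, -3.11384673e-04,
       -1.05470971e-03, -7.84468138e-04,  1.94487611e-04]), 'joint_efforts': array([-4.82922096e-04, -4.93254161e+01, -3.81927006e-01, -3.14503670e+01,
        1.31593618e-02,  1.33940455e-03,  5.56271999e-06]), 'tcp_pos': array([0.15628841, 0.63093418, 0.23136941]), 'tool_rot': array([3.80447726e-01, 3.11844670e+00, 1.04954606e-04]), 'ft_force': array([-0.94607661, -0.60119132, -0.19748775]), 'ft_torque': array([-0.02093984, -0.02837308, -0.03857884]), 'grip_force': 0.0, 'grip_width': 0.9991359243956797}
0.0187
```

View pics/scene0.png

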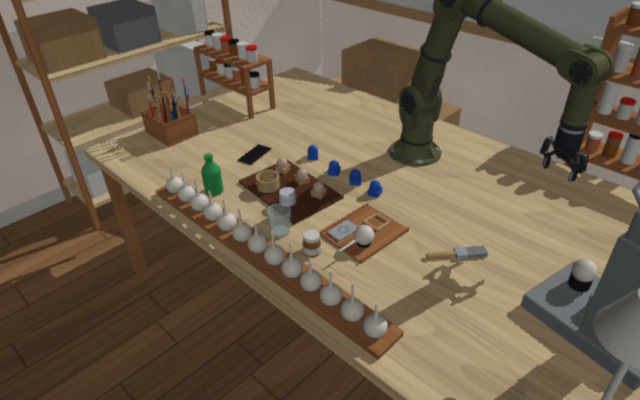

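View pics/top0.png

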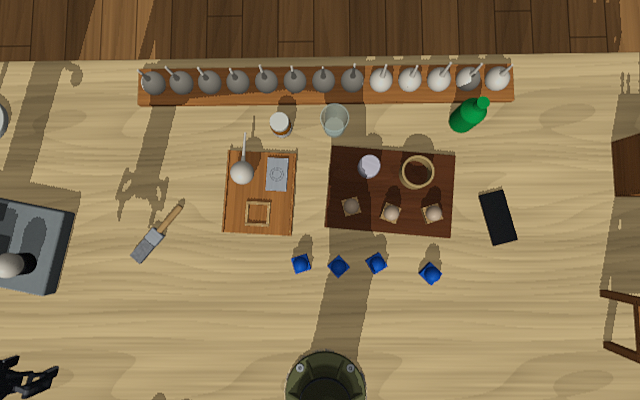

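The top picture shows three pale pads at about (350,207), (390,213) and (433,213) on the dark board. The empty pocket is at (258,213). Four blue look-alikes stand outside the board at (301,264), (338,266), (376,263) and (430,272), and they are not meant. I'll confirm the pads and pocket in one enlarged crop.

```bash
cat > h.py <<'E'
import numpy as np,cv2
from cell import manip
def cam(n):
    k=manip.get_calibration(n); f=200/np.tan(np.radians(k["fov_y"])/2)
    K=np.array([[f,0,k["cx"]],[0,f,k["cy"]],[0,0,1.]]); R=cv2.Rodrigues(np.array(k["rvec"]))[0]
    return K,R,np.array(k["tvec"])
def ray(n,uv,z):
    K,R,t=cam(n); d=R.T@np.linalg.solve(K,[uv[0],uv[1],1]); c=-R.T@t
    return c+d*(z-c[2])/d[2]
def proj(n,P):
    K,R,t=cam(n); q=K@(R@np.array(P,float)+t); return q[:2]/q[2]
E
python3 - <<'E'
from h import *
im=cv2.imread("pics/top0.png")
a=cv2.resize(im[190:235,238:298],None,fx=7,fy=7,interpolation=cv2.INTER_CUBIC)
b=cv2.resize(im[190:235,335:449],None,fx=7,fy=7,interpolation=cv2.INTER_CUBIC)
b=cv2.convertScaleAbs(b,alpha=1.3,beta=10)
o=np.zeros((640,800,3),np.uint8)[:600]; o[:315-20,:420]=a[:295]; o[300:300+300,:798]=b[:300]
cv2.imwrite("pics/crop1.png",o)
R,t=cam("top")[1:]; print("cam",-R.T@t)
K,R,t=cam("scene"); print("scam",-R.T@t)
for c,u in(("L",(350,207)),("M",(390,213)),("R",(433,213))): print(c,ray("top",u,.036))
for u in((328,147),(455,153),(451,238),(325,226)): print("board",ray("top",u,.012))
print("pocket",ray("top",(258,213),.010))
for n in("top","scene"):
  print(n,[(d["confidence"],d["centre"]) for d in manip.spot_in(n,"block_a")][:8])
  print(n,[(d["confidence"],d["centre"]) for d in manip.spot_point(n,"block_a")][:8])
  print(n,[(d["confidence"],d["centre"]) for d in manip.spot_point(n,"pocket")][:8])
E
```

```text
cam [ 0.44649176 -0.01645084  1.07102315]
scam [1.59848056 1.02447994 1.1233985 ]
L [ 0.51216847 -0.07177408  0.036     ]
M [ 0.49477034 -0.1830833   0.036     ]
R [ 0.49415308 -0.30230212  0.036     ]
board [ 0.68897448 -0.01094515  0.012     ]
board [ 0.66796059 -0.3768974   0.012     ]
board [ 0.42423349 -0.3574826   0.012     ]
board [ 0.45965842 -0.00111317  0.012     ]
pocket [0.49794717 0.19207716 0.01      ]
top [(0.81, [351.3, 208.1]), (0.71, [433.8, 213.8]), (0.54, [429.9, 271.9]), (0.53, [387.0, 210.4]), (0.53, [377.5, 267.4]), (0.53, [301.0, 266.4]), (0.5, [336.7, 267.4])]
top [(0.87, [387.9, 212.8]), (0.7, [427.4, 271.9]), (0.69, [347.6, 209.4]), (0.64, [335.7, 267.4]), (0.56, [375.4, 262.6]), (0.48, [389.8, 189.8])]
top [(0.85, [259.9, 211.3]), (0.57, [260.0, 190.0])]
scene [(0.76, [317.3, 190.1]), (0.75, [283.8, 170.1]), (0.71, [374.8, 190.3]), (0.71, [254.0, 150.8]), (0.67, [334.2, 167.5]), (0.6, [298.0, 178.2]), (0.51, [312.8, 151.8]), (0.48, [355.8, 177.7])]
scene [(0.77, [374.5, 193.1]), (0.75, [299.0, 180.2]), (0.65, [317.1, 190.9]), (0.6, [353.9, 181.5]), (0.51, [334.8, 173.0])]
scene [(0.72, [375.8, 222.1])]
```

View pics/crop1.png

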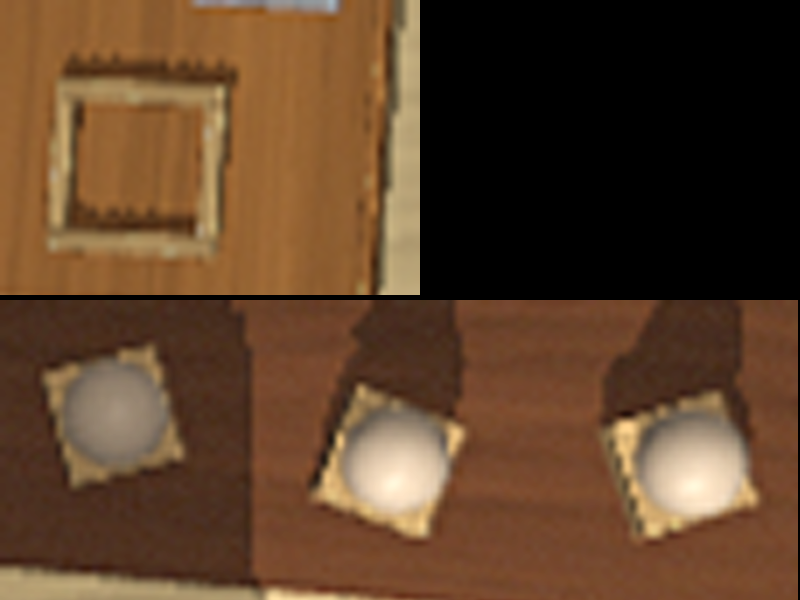

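The crop confirms three pale-domed wooden blocks: left at about (351,206), middle at (390.5,212.5) and right at (432,213), each visibly turned. The empty wooden frame, which is the pocket, is at (258,213). The blue ones are excluded by colour and lie off the board. Next I fit poses from the corners.

Run:
```python
from h import *
C=dict(L=[(45,375),(155,347),(185,458),(75,487)],M=[(360,385),(465,432),(428,538),(315,490)],R=[(603,433),(722,393),(758,500),(640,540)])
def fit(n,P):
    P=np.array(P); c=P.mean(0)
    e=[P[1]-P[0],P[2]-P[1],P[3]-P[2],P[0]-P[3]]
    a=[np.degrees(np.arctan2(v[1],v[0]))%90 for v in e]
    print(n,"c",c.round(4),"ang mod90",np.round(a,1),"len",np.round([np.hypot(*v)*1e3 for v in e],1))
for n,c in C.items(): fit(n,[ray("top",((x+.5)/7-.5+335,(y-300+.5)/7-.5+190),.036)[:2] for x,y in c])
fit("pocket",[ray("top",((x+.5)/7-.5+238,(y+.5)/7-.5+190),.018)[:2] for x,y in [(62,80),(231,88),(214,253),(48,247)]])
fit("board",[ray("top",u,.012)[:2] for u in((328,147),(455,153),(451,238),(325,226))])
# sub-pixel tray/board outline
im=cv2.imread("pics/top0.png")
for n,(x0,y0,x1,y1),zz in(("tray",(215,140,305,245),.010),("board",(318,140,462,245),.012)):
    hsv=cv2.cvtColor(im,cv2.COLOR_BGR2HSV)[y0:y1,x0:x1]
    m=((hsv[...,1]>(130))&(hsv[...,2]<(255))).astype(np.uint8)*255
    m=cv2.morphologyEx(m,cv2.MORPH_CLOSE,np.ones((9,9)))
    ct=max(cv2.findContours(m,0,2)[0],key=cv2.contourArea)
    r=cv2.minAreaRect(ct); bx=cv2.boxPoints(r)+[x0,y0]; print(bx.round(1).tolist()); fit(n,[ray("top",u,zz)[:2] for u in bx])
for u in ([351.3,208.1],[387,210.4],[433.8,213.8]): print(ray("top",u,.04)[:2])
```

```text
L c [ 0.5143 -0.0746] ang mod90 [14.  14.4 14.5 14.5] len [45.5 46.1 45.5 46.4]
M c [ 0.4959 -0.1847] ang mod90 [65.3 69.7 66.5 66. ] len [45.6 44.9 48.5 45.8]
R c [ 0.4932 -0.299 ] ang mod90 [18.3 16.8 18.4 17.6] len [50.1 44.6 49.5 44.7]
pocket c [0.4964 0.1923] ang mod90 [87.  84.5 87.7 85.9] len [69.7 67.7 68.1 68.6]
board c [ 0.5602 -0.1866] ang mod90 [86.7 85.4 84.3 87.5] len [366.6 244.5 358.1 229.5]
[[221.4, 231.4], [226.7, 148.6], [296.3, 153.1], [291.0, 235.8]]
tray c [0.5593 0.1905] ang mod90 [87.4 85.8 86.5 86.2] len [242.1 205.1 240.7 201.4]
[[324.1, 227.2], [330.9, 144.7], [456.7, 155.2], [449.9, 237.7]]
board c [ 0.5596 -0.1885] ang mod90 [85.  84.6 83.4 85. ] len [240.2 363.7 237.8 357.2]
[ 0.50881949 -0.07515038]
[ 0.5018649  -0.17426437]
[ 0.49173872 -0.30333659]
```

```bash
cat >> h.py <<'E'
def to(p,yaw=None):
    """shift in tool axes (mm) and turn (deg) from measured pose to world p with tool y axis at world angle yaw (mod 180)"""
    s=manip.state(); R=cv2.Rodrigues(np.array(s["tool_rot"]))[0]
    d=R.T@(np.array(p)-s["tcp_pos"])*1e3; now=np.degrees(np.arctan2(R[1,1],R[0,1]))
    tr=None if yaw is None else -((yaw-now+90)%180-90)
    print("tool shift",d.round(1),"turn",tr and round(tr,1),"| yaw now",round(now,1),"tcp",s["tcp_pos"].round(4),"F",s["ft_force"].round(2),"w",round(s["grip_width"],3),"j",s["joints"].round(2),"t",round(s["t"],2))
E
python3 - <<'E'
from h import *
to([.46,.30,.2]); to([.514,-.075,.10],14.4)
E
```

```text
tool shift [-374.3 -248.2   31.4] turn None | yaw now 76.1 tcp [0.1563 0.631  0.2314] F [-0.07 -0.89  0.48] w 1.002 j [-1.31  0.32 -0.07  1.45  0.02  1.37 -0.06] t 1.0
tool shift [-516.9 -599.3  131.3] turn 61.7 | yaw now 76.1 tcp [0.1563 0.631  0.2314] F [-0.07 -0.89  0.48] w 1.002 j [-1.31  0.32 -0.07  1.45  0.02  1.37 -0.06] t 1.0
```

```bash
python3 -m inch '[[-374,-248,0,0,1],[-374,-248,0,0,1],[-374,-248,0,0,1],[-374,-248,0,0,1],[-374,-248,0,0,1],[-374,-248,0,0,1],[-374,-248,0,0,1],[-374,-248,0,0,1]]'
python3 -m inch '[[-125,-83,0,0,1],[-125,-83,0,0,1],[-125,-83,0,0,1],[-125,-83,0,0,1]]'
python3 - <<'E'
from h import *
to([.514,-.075,.10])
E
```

```text
t: 1.67
tcp_pos: [0.3828, 0.3837, 0.2317]
tool_rot: [0.38, 3.118, 0.002]
ft_force: [0.2, 0.3, -0.5]
grip_width: -0.004
grip_force: 0.0
t: 2.0
tcp_pos: [0.4863, 0.2698, 0.2319]
tool_rot: [0.389, 3.115, -0.001]
ft_force: [1.1, -0.5, 0.0]
grip_width: -0.001
grip_force: 0.0
tool shift [-111.2 -327.4  132.3] turn None | yaw now 75.8 tcp [0.4863 0.2698 0.2319] F [ 1.08 -0.46  0.04] w -0.001 j [-0.8   0.12  0.26  1.7  -0.03  1.33  0.79] t 2.0
```

```bash
python3 -m inch '[[-111,-327,0,0,1],[-111,-327,0,0,1],[-111,-327,0,0,1],[-111,-327,60,0,1],[-111,-327,132,0,1],[-111,-327,132,0,1],[-111,-327,132,0,1],[-111,-327,132,0,1]]'
python3 - <<'E'
from h import *
to([.514,-.075,.10])
E
```

```text
t: 2.67
tcp_pos: [0.5087, -0.0293, 0.127]
tool_rot: [0.38, 3.117, 0.002]
ft_force: [0.9, 0.4, -0.3]
grip_width: -0.003
grip_force: 0.0
tool shift [-16.1 -43.2  27. ] turn None | yaw now 76.1 tcp [ 0.5087 -0.0293  0.127 ] F [ 0.93  0.4  -0.3 ] w -0.003 j [-0.48  0.1   0.52  1.94 -0.06  1.11  1.39] t 2.67
```

```bash
python3 -m inch '[[-16,-43,20,0,1],[-16,-43,40,0,1],[-16,-43,40,0,1],[-16,-43,40,0,1]]'
python3 - <<'E'
from h import *
to([.514,-.075,.0735])
im=manip.camera("scene"); cv2.imwrite("pics/s1.png",cv2.resize(im[130:230,250:410,::-1],None,fx=5,fy=5,interpolation=cv2.INTER_CUBIC))
E
```

```text
t: 3.0
tcp_pos: [0.5129, -0.0736, 0.0866]
tool_rot: [-0.383, -3.116, 0.0]
ft_force: [0.4, 0.5, 0.3]
grip_width: 0.001
grip_force: 0.0
tool shift [-1.4 -1.  13.1] turn None | yaw now 76.0 tcp [ 0.5129 -0.0736  0.0866] F [0.43 0.46 0.28] w 0.001 j [-0.42  0.18  0.55  1.96 -0.11  1.03  1.51] t 3.0
```

View pics/s1.png

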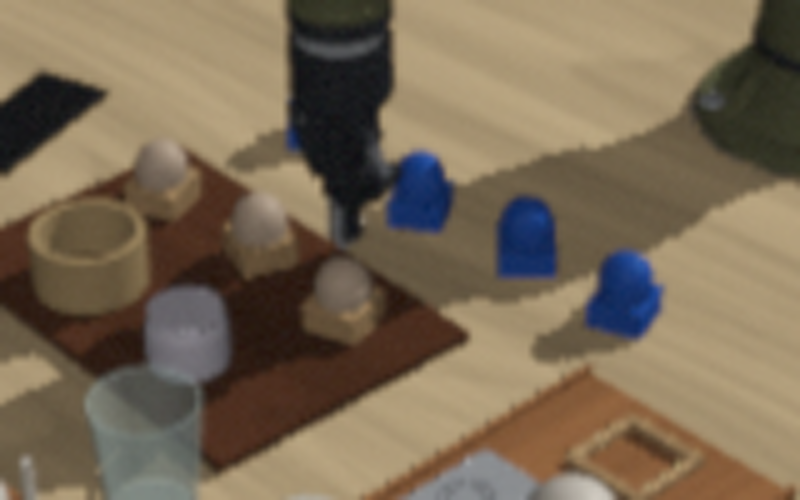

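The crop shows the shut fingertips at (345,240), directly over the left dome at (343,285), so the aim is right. Now I step down.

```bash
python3 -m inch '[[-1,-1,6,0,1],[-1,-1,13,0,1],[-1,-1,13,0,1],[-1,-1,13,0,1]]' | egrep 'tcp|force'
for i in 1; do python3 -m inch '[[0,0,1.5,0,1],[0,0,1.5,0,1]]'; python3 -m inch '[[0,0,1.5,0,1],[0,0,1.5,0,1]]'; python3 -m inch '[[0,0,1.5,0,1],[0,0,1.5,0,1]]';python3 -m inch '[[0,0,1.5,0,1],[0,0,1.5,0,1]]';python3 -m inch '[[0,0,1.5,0,1],[0,0,1.5,0,1]]'; done | egrep 'tcp|ft_force'
```

```text
tcp_pos: [0.5145, -0.0736, 0.0743]
ft_force: [-0.5, 0.2, 0.7]
grip_force: 0.0
tcp_pos: [0.5147, -0.0742, 0.073]
ft_force: [-0.1, 0.7, 0.4]
tcp_pos: [0.5145, -0.0744, 0.0713]
ft_force: [-0.6, 0.4, -0.6]
tcp_pos: [0.5145, -0.0745, 0.0697]
ft_force: [0.1, -0.5, -0.2]
tcp_pos: [0.5144, -0.0745, 0.0681]
ft_force: [1.3, 0.6, 0.0]
tcp_pos: [0.5148, -0.0746, 0.0669]
ft_force: [-0.5, 0.0, 2.1]
```

```bash
for i in 1; do python3 -m inch '[[0,0,0,0,1],[0,0,0,0,1]]'; python3 -m inch '[[0,0,1,0,1],[0,0,1,0,1]]'; python3 -m inch '[[0,0,0,0,1]]'; python3 -m inch '[[0,0,1,0,1],[0,0,1,0,1]]';python3 -m inch '[[0,0,0,0,1]]';  done | egrep 'tcp|ft_force'
```

```text
tcp_pos: [0.5147, -0.0745, 0.0671]
ft_force: [-0.2, -0.1, 1.5]
tcp_pos: [0.5147, -0.0746, 0.066]
ft_force: [-0.2, 0.0, 3.2]
tcp_pos: [0.5147, -0.0746, 0.0661]
ft_force: [-1.1, -0.0, 3.3]
tcp_pos: [0.5148, -0.0746, 0.0651]
ft_force: [-1.6, -0.4, 5.3]
tcp_pos: [0.5148, -0.0746, 0.0651]
ft_force: [-0.4, -0.7, 4.8]
```

```bash
for i in 1; do python3 -m inch '[[0,0,1,0,1],[0,0,2,0,1],[0,0,2,0,1]]'; python3 -m inch '[[0,0,1,0,1],[0,0,2,0,1],[0,0,2,0,1]]'; python3 -m inch '[[0,0,0,0,1],[0,0,0,0,1]]';python3 -m inch '[[0,0,0,0,1],[0,0,0,0,1]]';  done | egrep 'tcp|ft_force'
```

```text
tcp_pos: [0.5148, -0.0746, 0.0633]
ft_force: [-2.6, 0.2, 7.9]
tcp_pos: [0.5149, -0.0746, 0.0617]
ft_force: [-3.8, -0.1, 11.0]
tcp_pos: [0.5149, -0.0746, 0.0618]
ft_force: [-1.5, 0.5, 10.6]
tcp_pos: [0.5149, -0.0746, 0.0618]
ft_force: [-3.1, -0.4, 10.3]
```

```bash
(python3 -m inch '[[0,0,0.6,0,1],[0,0,0.6,0,1],[0,0,0.6,0,1],[0,0,0.6,0,1],[0,0,0.6,0,1],[0,0,0.6,0,1],[0,0,0.6,0,1],[0,0,0.6,0,1]]'; python3 -m inch '[[0,0,0,0,1],[0,0,0,0,1],[0,0,0,0,1]]';python3 -m inch '[[0,0,-15,0,1],[0,0,-28,0,1],[0,0,-28,0,1],[0,0,-28,0,1]]' )| egrep 'tcp|ft_force'
python3 - <<'E'
from h import *
to([.496,-.185,.076])
E
```

```text
tcp_pos: [0.5149, -0.0746, 0.0613]
ft_force: [-2.7, -0.4, 11.9]
tcp_pos: [0.5149, -0.0746, 0.0614]
ft_force: [-3.9, -0.3, 11.2]
tcp_pos: [0.5148, -0.0744, 0.0882]
ft_force: [0.2, 0.1, -0.5]
tool shift [  -8.4 -111.9   12.1] turn None | yaw now 76.1 tcp [ 0.5148 -0.0744  0.0882] F [ 0.2   0.14 -0.52] w -0.001 j [-0.41  0.18  0.56  1.96 -0.11  1.03  1.52] t 6.97
```

```bash
(python3 -m inch '[[-10,-111,0,0,1],[-10,-111,0,0,1],[-10,-111,0,0,1],[-10,-111,6,0,1],[-10,-111,13,0,1],[-10,-111,13,0,1],[-10,-111,13,0,1]]'; python3 -m inch '[[0,0,1.5,0,1],[0,0,1.5,0,1]]'; python3 -m inch '[[0,0,1.5,0,1],[0,0,1.5,0,1]]'; python3 -m inch '[[0,0,1.5,0,1],[0,0,1.5,0,1]]';python3 -m inch '[[0,0,1.5,0,1],[0,0,1.5,0,1]]';python3 -m inch '[[0,0,1.5,0,1],[0,0,1.5,0,1]]'; python3 -m inch '[[0,0,0,0,1]]' )| egrep 'tcp|ft_force'
```

```text
tcp_pos: [0.497, -0.1828, 0.0739]
ft_force: [0.2, 0.7, 0.2]
tcp_pos: [0.4979, -0.1833, 0.0735]
ft_force: [0.4, -1.2, 0.2]
tcp_pos: [0.4978, -0.1841, 0.0722]
ft_force: [-0.7, 0.1, -1.0]
tcp_pos: [0.4976, -0.1845, 0.0707]
ft_force: [-0.5, -0.4, -0.6]
tcp_pos: [0.4975, -0.1846, 0.0691]
ft_force: [0.1, -0.2, 0.8]
tcp_pos: [0.4976, -0.1847, 0.0676]
ft_force: [0.4, -0.2, 0.7]
tcp_pos: [0.4976, -0.1847, 0.0678]
ft_force: [-0.2, 0.1, 0.5]
```

```bash
(python3 -m inch '[[0,0,1,0,1],[0,0,1,0,1]]'; python3 -m inch '[[0,0,0,0,1]]'; python3 -m inch '[[0,0,1,0,1],[0,0,1,0,1]]'; python3 -m inch '[[0,0,0,0,1]]';  python3 -m inch '[[0,0,1,0,1],[0,0,1,0,1]]'; python3 -m inch '[[0,0,0,0,1]]' )| egrep 'tcp|ft_force'
```

```text
tcp_pos: [0.4977, -0.1847, 0.0668]
ft_force: [-0.5, -0.0, 0.6]
tcp_pos: [0.4977, -0.1847, 0.0669]
ft_force: [-0.0, -0.1, 0.9]
tcp_pos: [0.4977, -0.1847, 0.0658]
ft_force: [-0.7, 0.2, 1.6]
tcp_pos: [0.4977, -0.1847, 0.0659]
ft_force: [-0.4, -0.7, 2.3]
tcp_pos: [0.4977, -0.1847, 0.0648]
ft_force: [-1.0, 0.6, 2.1]
tcp_pos: [0.4977, -0.1847, 0.0649]
ft_force: [-1.3, 0.6, 2.2]
```

```bash
(python3 -m inch '[[0,0,1,0,1],[0,0,1,0,1]]'; python3 -m inch '[[0,0,0,0,1]]'; python3 -m inch '[[0,0,0,0,1]]'; python3 -m inch '[[0,0,1,0,1],[0,0,1,0,1]]'; python3 -m inch '[[0,0,0,0,1]]';  python3 -m inch '[[0,0,0,0,1]]';python3 -m inch '[[0,0,0,0,1]]' )| egrep 'tcp|ft_force'
```

```text
tcp_pos: [0.4977, -0.1847, 0.0638]
ft_force: [-0.8, -0.1, 2.5]
tcp_pos: [0.4977, -0.1847, 0.0639]
ft_force: [-0.0, -0.2, 4.1]
tcp_pos: [0.4977, -0.1847, 0.0639]
ft_force: [-0.8, -0.3, 2.9]
tcp_pos: [0.4977, -0.1847, 0.0628]
ft_force: [-0.7, -0.6, 4.0]
tcp_pos: [0.4977, -0.1847, 0.0628]
ft_force: [-0.4, -0.0, 3.7]
tcp_pos: [0.4977, -0.1847, 0.0629]
ft_force: [-0.4, -1.2, 3.9]
tcp_pos: [0.4977, -0.1847, 0.0629]
ft_force: [-0.2, 0.5, 2.9]
```

```bash
(python3 -m inch '[[0,0,1.1,0,1],[0,0,1.1,0,1],[0,0,1.1,0,1],[0,0,1.1,0,1],[0,0,1.1,0,1]]'; python3 -m inch '[[0,0,0,0,1],[0,0,0,0,1]]';python3 -m inch '[[0,0,0,0,1],[0,0,0,0,1]]';python3 -m inch '[[0,0,0,0,1],[0,0,0,0,1]]';python3 -m inch '[[0,0,0,0,1]]';python3 -m inch '[[0,0,-15,0,1],[0,0,-28,0,1],[0,0,-28,0,1],[0,0,-28,0,1]]' )| egrep 'tcp|ft_force'
python3 - <<'E'
from h import *
to([.494,-.300,.076])
E
```

```text
tcp_pos: [0.4977, -0.1847, 0.0618]
ft_force: [-1.3, -0.3, 5.0]
tcp_pos: [0.4977, -0.1847, 0.0618]
ft_force: [-0.1, -0.8, 4.6]
tcp_pos: [0.4977, -0.1847, 0.0617]
ft_force: [0.1, -0.4, 4.8]
tcp_pos: [0.4977, -0.1847, 0.0617]
ft_force: [-0.8, -1.3, 3.7]
tcp_pos: [0.4977, -0.1847, 0.0617]
ft_force: [-0.1, 0.4, 4.4]
tcp_pos: [0.4976, -0.1844, 0.0894]
ft_force: [0.2, 0.6, 0.3]
tool shift [ -24.3 -113.1   13.3] turn None | yaw now 76.1 tcp [ 0.4976 -0.1844  0.0894] F [0.17 0.65 0.25] w -0.001 j [-0.26  0.21  0.63  1.93 -0.14  1.04  1.76] t 11.3
```

The middle pad gives about 4.5 N at 6 mm, so it is the soft one. The right pad is next, as ordered.

```bash
(python3 -m inch '[[-25,-113,0,0,1],[-25,-113,0,0,1],[-25,-113,0,0,1],[-25,-113,6,0,1],[-25,-113,14,0,1],[-25,-113,14,0,1],[-25,-113,14,0,1]]'; python3 -m inch '[[0,0,1.5,0,1],[0,0,1.5,0,1]]'; python3 -m inch '[[0,0,1.5,0,1],[0,0,1.5,0,1]]'; python3 -m inch '[[0,0,1.5,0,1],[0,0,1.5,0,1]]';python3 -m inch '[[0,0,1.5,0,1],[0,0,1.5,0,1]]';python3 -m inch '[[0,0,1.5,0,1],[0,0,1.5,0,1]]'; python3 -m inch '[[0,0,0,0,1]]';python3 -m inch '[[0,0,1,0,1],[0,0,1,0,1]]' )| egrep 'tcp|ft_force'
```

```text
tcp_pos: [0.4941, -0.298, 0.0739]
ft_force: [0.1, 0.2, -0.0]
tcp_pos: [0.4952, -0.2988, 0.0739]
ft_force: [-0.1, 0.2, -0.2]
tcp_pos: [0.495, -0.2997, 0.0727]
ft_force: [0.1, 0.6, 0.1]
tcp_pos: [0.4947, -0.3001, 0.0711]
ft_force: [1.1, -0.6, 1.5]
tcp_pos: [0.4946, -0.3003, 0.0695]
ft_force: [-0.7, -0.1, -0.2]
tcp_pos: [0.4946, -0.3003, 0.0679]
ft_force: [0.4, -0.5, 0.3]
tcp_pos: [0.4946, -0.3003, 0.0681]
ft_force: [0.5, 0.6, -0.3]
tcp_pos: [0.4948, -0.3004, 0.0672]
ft_force: [-0.3, 0.3, 0.8]
```

```bash
(python3 -m inch '[[0,0,0,0,1]]';python3 -m inch '[[0,0,0.7,0,1],[0,0,0.7,0,1]]'; python3 -m inch '[[0,0,0,0,1]]'; python3 -m inch '[[0,0,0.7,0,1],[0,0,0.7,0,1]]'; python3 -m inch '[[0,0,0,0,1]]';  python3 -m inch '[[0,0,0.7,0,1],[0,0,0.7,0,1]]'; python3 -m inch '[[0,0,0,0,1]]' )| egrep 'tcp|ft_force'
```

```text
tcp_pos: [0.4947, -0.3004, 0.0672]
ft_force: [0.1, 0.3, -0.1]
tcp_pos: [0.4948, -0.3004, 0.0667]
ft_force: [-0.4, 0.2, 2.2]
tcp_pos: [0.4948, -0.3004, 0.0668]
ft_force: [-0.5, 0.3, 2.5]
tcp_pos: [0.4948, -0.3004, 0.066]
ft_force: [-1.3, 0.8, 4.2]
tcp_pos: [0.4948, -0.3005, 0.0661]
ft_force: [-0.9, 0.5, 4.2]
tcp_pos: [0.4948, -0.3005, 0.0653]
ft_force: [0.0, 1.2, 5.8]
tcp_pos: [0.4949, -0.3005, 0.0654]
ft_force: [-1.4, 0.5, 4.8]
```

```bash
(python3 -m inch '[[0,0,1,0,1],[0,0,2,0,1],[0,0,2,0,1]]'; python3 -m inch '[[0,0,1,0,1],[0,0,2,0,1],[0,0,2,0,1]]'; python3 -m inch '[[0,0,0.8,0,1],[0,0,0.8,0,1],[0,0,0.8,0,1],[0,0,0.8,0,1],[0,0,0.8,0,1]]'; python3 -m inch '[[0,0,0,0,1],[0,0,0,0,1]]';python3 -m inch '[[0,0,0,0,1],[0,0,0,0,1]]' )| egrep 'tcp|ft_force'
```

```text
tcp_pos: [0.4949, -0.3005, 0.0638]
ft_force: [-1.9, 1.2, 9.0]
tcp_pos: [0.495, -0.3006, 0.0623]
ft_force: [-2.8, 1.4, 12.3]
tcp_pos: [0.495, -0.3006, 0.0619]
ft_force: [-3.9, 2.0, 13.2]
tcp_pos: [0.495, -0.3005, 0.0618]
ft_force: [-3.4, 2.7, 12.8]
tcp_pos: [0.495, -0.3006, 0.0619]
ft_force: [-3.8, 3.4, 13.2]
```

```bash
(python3 -m inch '[[0,0,1.4,0,1],[0,0,1.4,0,1],[0,0,1.4,0,1],[0,0,1.4,0,1],[0,0,1.4,0,1]]'; python3 -m inch '[[0,0,0,0,1],[0,0,0,0,1],[0,0,0,0,1]]';python3 -m inch '[[0,0,0,0,1],[0,0,0,0,1]]';python3 -m inch '[[0,0,0,0,1]]' )| egrep 'tcp|ft_force'
```

```text
tcp_pos: [0.4951, -0.3006, 0.0608]
ft_force: [-4.5, 2.5, 16.2]
tcp_pos: [0.495, -0.3006, 0.0608]
ft_force: [-3.2, 3.1, 15.9]
tcp_pos: [0.4951, -0.3006, 0.0608]
ft_force: [-4.7, 3.6, 16.5]
tcp_pos: [0.495, -0.3006, 0.0608]
ft_force: [-4.2, 2.8, 15.2]
```

```bash
python3 -m inch '[[0,0,-30,0,1],[0,0,-60,0,1],[0,0,-60,0,1],[0,0,-60,0,-1]]' | egrep 'tcp'
python3 - <<'E'
from h import *
to([.496,-.1845,.110],67)
E
```

```text
tcp_pos: [0.4959, -0.3009, 0.1202]
tool shift [ 27.9 113.   10.1] turn 9.1 | yaw now 76.1 tcp [ 0.4959 -0.3009  0.1202] F [-0.64 -0.23 -0.63] w 0.126 j [-0.09  0.29  0.69  1.79 -0.21  1.13  2.  ] t 16.3
```

```bash
python3 -m inch '[[28,113,0,5,-1],[28,113,0,9,-1],[28,113,10,9,-1],[28,113,10,9,-1],[28,113,10,9,-1],[28,113,10,9,-1],[28,113,10,9,-1]]' | egrep 'tcp|wid'
python3 - <<'E'
from h import *
to([.496,-.1845,.020],67)
for n in("scene",):
    im=manip.camera(n); cv2.imwrite("pics/s2.png",cv2.resize(im[120:220,240:400,::-1],None,fx=5,fy=5,interpolation=cv2.INTER_CUBIC))
E
```

```text
tcp_pos: [0.4942, -0.1855, 0.1085]
grip_width: 1.002
tool shift [-1.3  1.7 88.5] turn -0.0 | yaw now 67.0 tcp [ 0.4942 -0.1855  0.1085] F [0.38 0.35 0.12] w 1.002 j [-0.3   0.18  0.67  1.92 -0.13  1.08  1.59] t 16.88
```

View pics/s2.png

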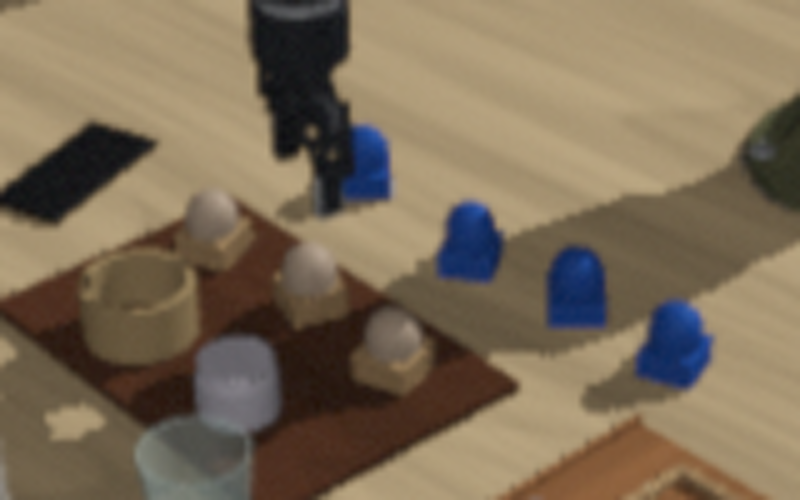

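The open fingers straddle the middle pad at (283,155) and (327,205), with the dome at (310,272). The other two pads still stand in place. Descending to grasp.

```bash
(python3 -m inch '[[-1,1.5,20,0,-1],[-1,1.5,40,0,-1],[-1,1.5,60,0,-1],[-1,1.5,75,0,-1],[-1,1.5,88,0,-1],[-1,1.5,88,0,-1],[-1,1.5,88,0,-1]]'; python3 -m inch '[[0,0,0,0,1],[0,0,0,0,1],[0,0,0,0,1],[0,0,0,0,1],[0,0,0,0,1],[0,0,0,0,1]]') | egrep 'tcp|wid|force'
python3 -c "
from h import *
to([.496,-.1845,.020],67)"
```

```text
tcp_pos: [0.4957, -0.1839, 0.0206]
ft_force: [-0.2, 0.7, 0.8]
grip_width: 0.998
grip_force: 0.0
tcp_pos: [0.4974, -0.1833, 0.0222]
ft_force: [-0.8, -0.0, 5.2]
grip_width: 0.52
grip_force: 62.7
tool shift [ 0.8 -1.6  2.2] turn 0.1 | yaw now 67.1 tcp [ 0.4974 -0.1833  0.0222] F [-0.76 -0.05  5.21] w 0.52 j [-0.26  0.32  0.63  1.99 -0.24  0.91  1.67] t 18.02
```

```bash
(python3 -m inch '[[0,0,-10,0,1],[0,0,-30,0,1],[0,0,-60,0,1],[0,0,-80,0,1],[0,0,-80,0,1],[0,0,-80,0,1]]') | egrep 'tcp|wid|force'
python3 - <<'E'
from h import *
to([.4964,.1923,.100],86)
im=manip.camera("scene"); cv2.imwrite("pics/s3.png",cv2.resize(im[110:210,240:400,::-1],None,fx=5,fy=5,interpolation=cv2.INTER_CUBIC))
E
```

```text
tcp_pos: [0.497, -0.1829, 0.1022]
ft_force: [-1.4, -0.0, -1.5]
grip_width: 0.521
grip_force: 62.0
tool shift [146.5 345.4   2.4] turn -18.9 | yaw now 67.1 tcp [ 0.497  -0.1829  0.1022] F [-1.41 -0.   -1.48] w 0.521 j [-0.3   0.19  0.67  1.93 -0.14  1.06  1.6 ] t 18.52
```

View pics/s3.png

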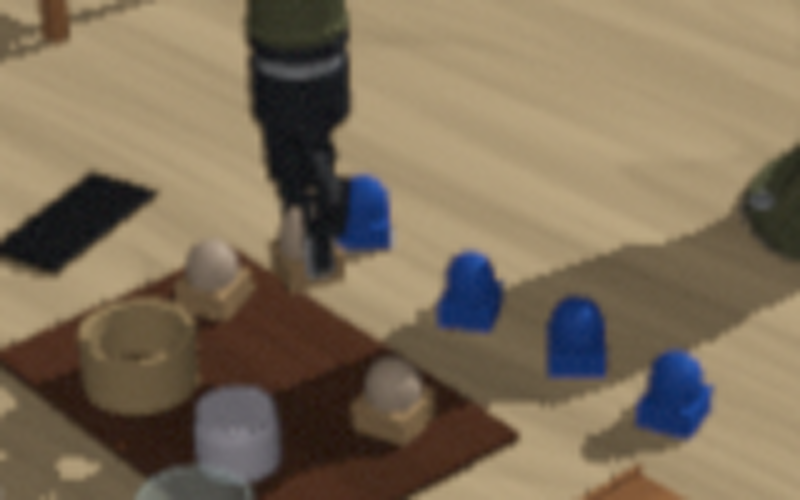

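The pad is held upright between the fingers at (305,255), and the other two are undisturbed. On to the pocket.

```bash
(python3 -m inch '[[146,346,0,-5,1],[146,346,0,-10,1],[146,346,0,-15,1],[146,346,0,-19,1],[146,346,0,-19,1],[146,346,0,-19,1],[146,346,0,-19,1],[146,346,0,-19,1]]') | egrep 'tcp|wid|force'
python3 - <<'E'
from h import *
to([.4972,.193,.040],86)
E
```

```text
tcp_pos: [0.4946, 0.152, 0.0993]
ft_force: [1.5, -0.5, -1.9]
grip_width: 0.521
grip_force: 62.0
tool shift [ 0.  41.1 59.3] turn 0.1 | yaw now 86.1 tcp [0.4946 0.152  0.0993] F [ 1.46 -0.53 -1.86] w 0.521 j [-0.7   0.15  0.38  1.94 -0.07  1.06  1.21] t 19.23
```

```bash
(python3 -m inch '[[0,41,10,0,1],[0,41,30,0,1],[0,41,50,0,1],[0,41,59,0,1],[0,41,59,0,1],[0,41,59,0,1]]') | egrep 'tcp|wid|force'
python3 - <<'E'
from h import *
to([.4972,.193,.0202],86)
a=manip.camera("scene")[185:255,330:420,::-1]; b=manip.camera("top")[180:250,220:310,::-1]
o=np.hstack([cv2.resize(q,(400,311),interpolation=cv2.INTER_CUBIC) for q in(a,b)]); cv2.imwrite("pics/s4.png",o)
p=np.array([.4964,.1923]);u=np.radians(-4); ex=np.array([np.cos(u),np.sin(u)]);ey=np.array([-ex[1],ex[0]])
for n,s,off in(("scene",1,(330,185)),("top",1,(220,180))):
    for h,z in((35,.018),):
        print(n,[((proj(n,[*(p+(i*ex+j*ey)*h/1e3),z])-off)*4.444).round().tolist() for i,j in((1,1),(1,-1),(-1,-1),(-1,1))])
E
```

```text
tcp_pos: [0.4985, 0.1902, 0.041]
ft_force: [-0.7, 0.5, -1.3]
grip_width: 0.519
grip_force: 62.0
tool shift [ 1.4  2.8 20.8] turn 0.0 | yaw now 86.0 tcp [0.4985 0.1902 0.041 ] F [-0.66  0.5  -1.28] w 0.519 j [-0.72  0.26  0.35  1.95 -0.11  0.95  1.18] t 19.73
scene [[208.0, 198.0], [143.0, 157.0], [203.0, 119.0], [269.0, 159.0]]
top [[117.0, 91.0], [224.0, 98.0], [216.0, 206.0], [108.0, 199.0]]
```

View pics/s4.png

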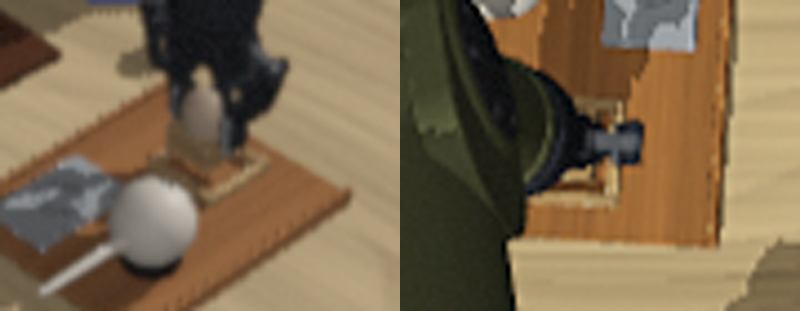

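The left half shows the pad hovering over the pocket. The pocket corners at (270,160) and (208,200) match my projected ones. Lowering with force checks.

```bash
(python3 -m inch '[[1.2,2.3,0,0,1],[1.2,2.3,0,0,1],[1.2,2.3,6,0,1],[1.2,2.3,10,0,1],[1.2,2.3,10,0,1],[1.2,2.3,10,0,1]]'; python3 -m inch '[[0,0,3,0,1],[0,0,3,0,1]]';python3 -m inch '[[0,0,3,0,1],[0,0,3,0,1]]';python3 -m inch '[[0,0,0,0,1]]') | egrep 'tcp|wid|ft_force'
python3 - <<'E'
from h import *
to([.4972,.193,.0202],86)
E
```

```text
tcp_pos: [0.4978, 0.1934, 0.0315]
ft_force: [-0.2, 0.3, -1.5]
grip_width: 0.523
tcp_pos: [0.4979, 0.1936, 0.0285]
ft_force: [-0.4, 0.5, -2.4]
grip_width: 0.52
tcp_pos: [0.4979, 0.1936, 0.0254]
ft_force: [0.9, -0.6, -1.4]
grip_width: 0.519
tcp_pos: [0.498, 0.1936, 0.0257]
ft_force: [-0.5, 0.7, -0.8]
grip_width: 0.517
tool shift [ 0.7 -0.7  5.5] turn 0.1 | yaw now 86.1 tcp [0.498  0.1936 0.0257] F [-0.51  0.68 -0.84] w 0.517 j [-0.72  0.28  0.34  1.96 -0.12  0.91  1.18] t 20.75
```

```bash
(python3 -m inch '[[0,0,2,0,1],[0,0,2,0,1]]'; python3 -m inch '[[0,0,2,0,1],[0,0,2,0,1]]';python3 -m inch '[[0,0,1,0,1],[0,0,1,0,1]]';python3 -m inch '[[0,0,0.7,0,1],[0,0,0.7,0,1]]') | egrep 'tcp|ft_force'
```

```text
tcp_pos: [0.498, 0.1936, 0.0237]
ft_force: [0.7, -0.6, -0.5]
tcp_pos: [0.498, 0.1936, 0.0216]
ft_force: [-0.8, -0.2, -1.4]
tcp_pos: [0.498, 0.1936, 0.0207]
ft_force: [-0.0, 0.3, -1.1]
tcp_pos: [0.4982, 0.1937, 0.0203]
ft_force: [0.6, 0.4, -1.2]
```

```bash
(python3 -m inch '[[0,0,0.7,0,1],[0,0,0.7,0,1]]'; python3 -m inch '[[0,0,0.7,0,1],[0,0,0.7,0,1]]';python3 -m inch '[[0,0,0,0,1]]') | egrep 'tcp|ft_force'
```

```text
tcp_pos: [0.4982, 0.1937, 0.0202]
ft_force: [-2.8, -0.1, 4.0]
tcp_pos: [0.4983, 0.1938, 0.0202]
ft_force: [-4.3, -0.9, 9.9]
tcp_pos: [0.4982, 0.1937, 0.0202]
ft_force: [-5.1, -1.1, 9.1]
```

```bash
(python3 -m inch '[[0,0,-0.7,0,1],[0,0,-1,0,1],[0,0,-1,0,-0.6],[0,0,-1,0,-0.6],[0,0,-1,0,-0.6],[0,0,-1,0,-0.6]]'; python3 -m inch '[[0,0,-20,0,-0.6],[0,0,-40,0,-0.6],[0,0,-70,0,-0.6],[0,0,-80,0,-0.6],[0,0,-80,0,1],[0,0,-80,0,1],[0,0,-80,0,1],[0,0,-80,0,1]]') | egrep 'tcp|ft_force|wid'
python3 - <<'E'
from h import *
to([.498,.193,.073])
a=manip.camera("scene")[185:255,330:420,::-1]; b=manip.camera("top")[180:250,220:310,::-1]
o=np.hstack([cv2.resize(q,(400,311),interpolation=cv2.INTER_CUBIC) for q in(a,b)]); cv2.imwrite("pics/s5.png",o)
E
```

```text
tcp_pos: [0.4982, 0.1937, 0.0197]
ft_force: [-0.9, -0.4, 0.6]
grip_width: 0.804
tcp_pos: [0.497, 0.1932, 0.0981]
ft_force: [-0.1, -0.3, -0.3]
grip_width: 0.237
tool shift [-1.1 -0.1 25.1] turn None | yaw now 86.1 tcp [0.497  0.1932 0.0981] F [-0.11 -0.29 -0.31] w 0.237 j [-0.74  0.19  0.35  1.91 -0.07  1.06  1.15] t 23.0
```

View pics/s5.png

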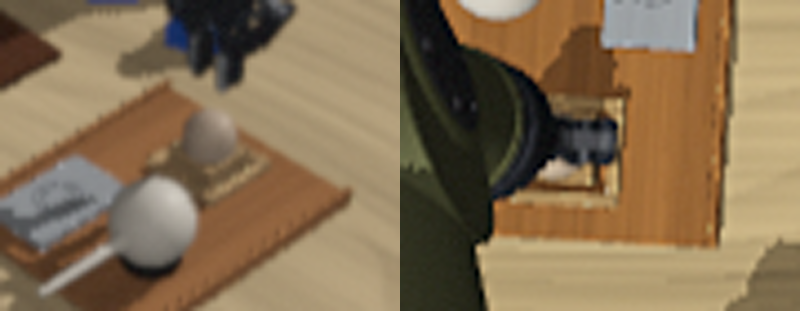

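The pad stands upright inside the pocket frame at (208,150). Now the confirming press: the crown should be at z≈0.0658, so the target is ≈0.0598 and about 4.5 N.

```bash
(python3 -m inch '[[0,0,0,0,1],[0,0,0,0,1],[0,0,0,0,1],[-1,0,15,0,1],[-1,0,30,0,1],[-1,0,30,0,1],[-1,0,30,0,1]]'; python3 -m inch '[[0,0,1.5,0,1],[0,0,3,0,1],[0,0,3,0,1]]'; python3 -m inch '[[0,0,1,0,1],[0,0,2,0,1],[0,0,2,0,1]]';python3 -m inch '[[0,0,0,0,1],[0,0,0,0,1]]') | egrep 'tcp|ft_force|wid'
```

```text
tcp_pos: [0.4985, 0.1933, 0.0692]
ft_force: [-0.0, -0.1, -0.2]
grip_width: -0.001
tcp_pos: [0.4995, 0.1938, 0.0673]
ft_force: [0.3, -0.3, 0.2]
grip_width: -0.0
tcp_pos: [0.4995, 0.1938, 0.0651]
ft_force: [-0.1, 0.1, 1.3]
grip_width: 0.001
tcp_pos: [0.4994, 0.1938, 0.0651]
ft_force: [1.3, -0.0, 1.0]
grip_width: -0.003
```

```bash
(python3 -m inch '[[0,0,1,0,1],[0,0,2,0,1],[0,0,2,0,1]]'; python3 -m inch '[[0,0,0,0,1],[0,0,0,0,1]]'; python3 -m inch '[[0,0,1,0,1],[0,0,2,0,1],[0,0,2,0,1]]';python3 -m inch '[[0,0,0,0,1],[0,0,0,0,1]]';python3 -m inch '[[0,0,1.3,0,1],[0,0,1.3,0,1],[0,0,1.3,0,1],[0,0,1.3,0,1]]';python3 -m inch '[[0,0,0,0,1],[0,0,0,0,1]]';python3 -m inch '[[0,0,0,0,1],[0,0,0,0,1]]';python3 -m inch '[[0,0,0,0,1],[0,0,0,0,1]]') | egrep 'tcp|ft_force'
```

```text
tcp_pos: [0.4995, 0.1938, 0.0629]
ft_force: [0.2, 0.4, 2.8]
tcp_pos: [0.4995, 0.1937, 0.0631]
ft_force: [0.4, 0.7, 2.4]
tcp_pos: [0.4995, 0.1938, 0.0609]
ft_force: [0.8, -0.4, 4.4]
tcp_pos: [0.4994, 0.1937, 0.061]
ft_force: [2.1, 0.7, 3.0]
tcp_pos: [0.4994, 0.1938, 0.0597]
ft_force: [1.3, 2.0, 4.5]
tcp_pos: [0.4994, 0.1937, 0.0597]
ft_force: [1.3, 0.2, 5.1]
tcp_pos: [0.4994, 0.1937, 0.0597]
ft_force: [1.1, 0.5, 3.6]
tcp_pos: [0.4993, 0.1937, 0.0596]
ft_force: [1.6, 1.3, 4.9]
```

Again it gives about 4.5 N at 6 mm, so the soft pad is confirmed. I retreat upward and back, then check.

```bash
(python3 -m inch '[[0,0,-15,0,1],[0,0,-50,0,1],[0,0,-90,0,1],[0,0,-130,0,1],[0,0,-130,0,1]]'; python3 -m inch '[[0,40,0,0,1],[0,80,0,0,1],[0,120,0,0,1],[0,160,0,0,1],[0,180,0,0,1],[0,180,0,0,1],[0,180,0,0,1]]') | egrep 'tcp|ft_force'
python3 - <<'E'
from h import *
a=manip.camera("scene")[140:260,240:420,::-1]; b=manip.camera("top")[140:260,220:460,::-1]
o=np.vstack([cv2.resize(a,(450,300),interpolation=cv2.INTER_CUBIC),cv2.resize(b,(600,300),interpolation=cv2.INTER_CUBIC)[:,:450]]) if 0 else None
c=np.zeros((600,600,3),np.uint8); c[:300,:450]=cv2.resize(a,(450,300),interpolation=cv2.INTER_CUBIC); c[300:]=cv2.resize(b,(600,300),interpolation=cv2.INTER_CUBIC)
cv2.imwrite("pics/s6.png",c)
E
```

```text
tcp_pos: [0.5021, 0.1946, 0.1963]
ft_force: [2.4, 0.6, 0.5]
tcp_pos: [0.5096, 0.3736, 0.1871]
ft_force: [0.5, -0.3, -0.3]
```

View pics/s6.png

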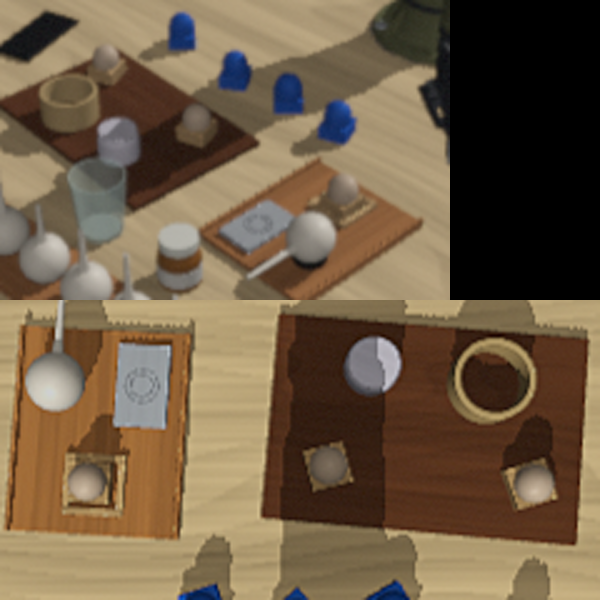

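The final look shows the soft pad square in the pocket at (90,483), the left and right pads standing at (328,465) and (533,483), and nothing else moved.

```bash
python3 -c "
from cell import manip
print(manip.state()['t'], manip.sign_off())"
```

```text
the job is handed in; nothing more can be done
27.1167 None
```

The job is handed in at 27.1 s: the middle pad was the soft one (about 4.5 N at 6 mm, against about 11.5 N for the left and 16 N for the right), and it sits fully home in the pocket, confirmed by a second 6 mm press at about 4.5 N, with the other two pads left standing.

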